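# Switch on the bench hood and raise its sash to the mark

### The job

Get the bench-top hood ready for work: first press the round button on the grey switch box fully down to start the fan, then push the hood's sash up with the fingers from beneath its lip until the index bar on the sash is level with the mark on the right-hand post, and leave it there. Use the fingers only to press and push: do not pinch the lip, and leave the other things on the bench and in the hood where they stand.

Things in the scene. Friction and masses are not known exactly. Their poses are not given: they have to be found in the camera images.
- hood: bench-top extraction hood fixed to the bench, 120 mm deep (x), 240 wide (y), 360 high plus duct collar; origin at the centre of its underside, +x to its back, -x out of its front, z up. The front opening lies over a 46 mm high sill. The sash runs at the front between two aluminium posts (20 mm wide, 400 high, 110 mm left and right of the middle, front faces 80 mm before the origin).
- sash (a joint): height of the sliding sash above its lowest position, m, 0 to 0.185, grows upward. Framed clear pane 196 mm wide, 150 mm high, its bottom edge 62 mm above the bench at 0, its mid-plane 68 mm before the hood's origin. Its weight is balanced, so it stays where it is left; moving it either way takes about 1 to 6 N.
- lip_under: aluminium underside of the sash's lip: a plate 4 mm thick and 180 mm wide that flares forward and up at 30 degrees from the sash's bottom edge to a rolled front edge of 5 mm radius. It moves with the sash; origin at the middle of the sash's bottom edge, axes as the hood's.
- lip_top: steel facing, 3 mm thick, 28 x 176 mm, on the upper side of the same lip; origin as lip_under.
- lip_edge (a point): middle of the lip's rolled front edge (centre of the 5 mm radius roll), about 35 mm before the sash's mid-plane and 23 mm above its bottom edge; the roll runs 88 mm to each side along the hood's y. The space beneath is free down to the bench.
- sash_index (a point): right-hand end of the sash's index bar, a dark steel bar 30 mm long and 6 mm high on the right-hand (-y) stile of the sash, 50 mm above the sash's bottom edge; the point is at the bar's mid-height.
- mark_tip (a point): left-hand end of the height mark, a dark steel clip on the right-hand (-y) post of the hood with a front bar 24 mm long and 6 mm high; the point is at the bar's mid-height. The index bar stands end to end with it when the sash is at the marked height.
- fan_box: grey switch box fixed to the bench left or right of the hood, 85 x 75 mm, 42 mm high; origin at the centre of its underside. A round white push button of 30 mm diameter in a 46 mm steel bezel stands on top of it.
- fan_button (a joint): travel of the fan button, m, 0 = out, 0.006 = fully down; pressed straight down, springs back; about 1.5 N to start and 5 N fully down.
- fan_button_top (a point): centre of the button's top face, 64 mm above the bench when it is out.
- timer: white bench timer with a display, 42 x 62 x 62 mm, upright; origin at the centre of its underside
- flask_100: conical glass flask, 66 mm wide, 105 mm tall, standing inside the hood; origin at the centre of its underside
- bottle_std1: small screw-cap bottle, 56 mm in diameter, 104 mm tall, standing inside the hood; origin at the centre of its underside
- petri_dish: clear petri dish, 61 mm across, 15 mm high, on the bench in front of the hood; origin at the centre of its underside
- tip_box: blue pipette tip box with a clear lid, 68 x 106 x 67 mm, on the bench at the right of the hood; origin at the centre of its underside
- notebook: dark green notebook lying flat, 150 x 210 x 13 mm, at the left; origin at the centre of its underside
- bottle_rinse: small screw-cap bottle, 56 mm in diameter, 104 mm tall, on the bench at the right of the hood; origin at the centre of its underside

How it is judged:
By the outcome, as a careful person would: the job done as asked, in the order asked, and still so for the second after the job is handed in, with the robot touching nothing.
It also fails if it takes over 56 s, if anything falls off the work surface, if the arm or the gripper's body presses on something with over 40 N, if the wrist force passes 120 N, or if a joint passes its speed limit or range.

### The arm

A 6-joint arm with a two-finger parallel gripper is mounted at the origin on a cart in front of the work surface, level with it; the furniture and walls round the work are solid. World frame = base frame: x ahead of the robot, y to its left, z up, the work surface at z = 0. Lengths are in mm, angles in rad, forces in N, time in s.
With the tool pointing down it reaches from about 375 to 925 mm from the base axis. Payload 5.7 kg.
Tool frame: the origin (TCP) lies at the very end of the fingers, on their centre line; the grasp point (between the pads) lies 19 mm behind it; z points along the fingers, y is the line along which they close (so a half turn about z gives the same grasp; the last joint's range is limited). The gripper opens to 85 mm and grips with 20 to 120 N. Pads are 22 mm wide; open, the fingers measure 114 mm over their backs; the gripper's body (76 mm by 85 mm) begins 54 mm behind the grasp point. The pads swing forward as they close: fully open they stand 13 mm farther back than shut.
Start: joints at [-1.349, 0.359, 1.51, -0, 1.272, -0.115], TCP at [198.265, -566.263, 231.267] pointing down, gripper open.
Joint ranges: [-2.97, 2.97], [-1.01, 2.36], [0.21, 2.38], [-0.96, 4.11], [0.2, 2.71], [-2.98, 2.98]. Speed limits (rad/s): [2.39, 2.39, 3.14, 3.14, 3.14, 3.14].

### API

Orientations are given as a unit quaternion [w, x, y, z].
In Python, from bench import env gives the robot as it stands.
- The arm moves only by the tool jog_arm, never from a script. Its argument "series" is one flat list of numbers, 7 for each row, row after row: the shift along the tool's x, y, z scaled (see below), then the turn, a rotation vector about the tool's x, y, z scaled (see below), then the finger opening in mm, from 0 to 85.4. In form: [x, y, z, rx, ry, rz, fingers, x, y, z, rx, ry, rz, fingers, ...]. A call has 1 to 8 rows; each row shifts and turns the commanded pose from where the row before left it, along the tool's axes as they then stand; what a row does not reach is not made up. The controller multiplies each number of a shift by 120 mm and each number of a turn by pi rad. A row lasts 1/10 s, in which the tool goes at most 50 mm and 8.59 degrees, less where a joint would pass 70% of its speed; a pose out of reach is approached as far as the arm can. A call with a number of a shift or a turn outside -1 to 1 is refused whole. A call with a gripper value outside its range is refused whole. The fingers move at their own pace and stop on an object; the grip force is fixed at half the most. Time passes only in rows, so rows that do not move let the fingers close. It gives the time, the measured TCP pose, the force, the opening and the grip force at its end, in the units of the state.
- env.state(): the state, without advancing time (a new reading comes with each control period).
- env.get_image(name): name is "scene" or "side" or "wrist"; returns the picture (420x560x3 uint8, red, green, blue); there is no depth.
- env.get_calibration(name): a dict with "camera_matrix" (3x3 intrinsics, pixels), "R" (3x3) and "t" (3): a world point X has camera coordinates R X + t. Camera axes: x right, y down, z forward; pixel columns grow to the right and rows downward; lengths in mm; the calibration is good to about 2 mm. A picture is of the moment at which its call begins: read the wrist's pose just before it. get_calibration takes no time and is no camera call; for the wrist camera it gives the pose at the moment of the call.
- env.sign_off(): hands the job in; it is judged then, once.
Trained networks look in the newest picture that a camera, given by its name, has taken for a name from the list of things; names that differ only in an ending like _2 or _b are one class to them, and where a whole thing is asked for, a point or a joint stands for the part that bears it (a point fixed in the world has none). Each returns a list of dicts, best first, with "confidence" (0 to 1); they miss things now and then, are a little off and sometimes report something else, mostly with a low value. They report only what shows in the picture. A call takes as long as a camera call.
- env.search_frame(name, camera): "centre" ([x, y, z] in mm, in world coordinates, good to about 4 mm: the middle of the surface that is visible of it).
- env.landmark_of(name, camera): "centre" ([x, y, z] in mm, in world coordinates, good to about 4 mm: a listed point, or the origin of a listed thing).
The state is a dict: "t": time; "joints": joint angles; "qvel": joint speeds; "effort": joint torques, N m; "tool_pos": TCP position; "tool_rot": TCP orientation; "force": force on the tool from outside, world axes, zero at the start; "torque": the same for the moment, N m; "grip_width": finger opening in mm; "grip_force": force on a finger pad.
Only numpy, scipy, OpenCV 4.12 (cv2) and the standard library are available. Lean on these libraries where they do the work, as an engineer would, in place of code of your own. Each camera call takes 0.05 s, during which the arm holds its last target. There are 200 camera calls.

## Working session

There is one attempt and no reset: what is moved stays moved. The work goes in short steps, Python scripts to look and compute and a tool call to move; the robot and the scene stay as the last step left them, time stands still between calls to the robot, and variables do not carry over. Pictures are saved under pics/ and viewed, at most 10 in all, crops included, and the job is handed in when it is done.

Besides the shell and the picture viewer there is one more tool, called as a command line: name --argument value ..., lists and objects as JSON in quotes. jog_arm: Moves the arm, as the interface text tells. Its arguments: {"type":"object","properties":{"series":{"type":"array","items":{"type":"number"}}},"required":["series"]}

```bash
mkdir -p pics
python3 - <<'E'
from bench import env
import cv2,numpy as np
s=env.state();print(s['t'],s['tool_pos'],s['tool_rot'],s['grip_width'])
ims=[]
for c in("scene","side"):
    im=env.get_image(c);ims.append(im)
    cv2.imwrite(f'pics/{c}0.png',im[:,:,::-1])
    for n in("fan_button_top","lip_edge","sash_index","mark_tip","hood","fan_box","timer","petri_dish","tip_box","bottle_rinse","notebook"):
        r=env.landmark_of(n,c)
        print(c,n,[(np.round(d['centre']).tolist(),round(d['confidence'],2)) for d in r[:2]])
print(env.state()['t'])
E
```

```text
0.0 [ 198.10379397 -565.61808549  230.42750496] [-9.40812801e-04  9.85855639e-01  1.67594067e-01 -5.40378199e-05] 85.34886908468388
scene fan_button_top [([459.0, 141.0, 64.0], 0.39)]
scene lip_edge []
scene sash_index []
scene mark_tip []
scene hood [([594.0, -123.0, 1.0], 0.89)]
scene fan_box [([454.0, 140.0, -0.0], 0.59), ([490.0, -98.0, 106.0], 0.39)]
scene timer []
scene petri_dish [([512.0, 19.0, 0.0], 0.9)]
scene tip_box []
scene bottle_rinse [([516.0, 20.0, -2.0], 0.35)]
scene notebook [([400.0, 369.0, 2.0], 0.98), ([456.0, 141.0, 62.0], 0.16)]
side fan_button_top []
side lip_edge [([495.0, -100.0, 108.0], 0.65)]
side sash_index [([492.0, -200.0, 139.0], 0.7)]
side mark_tip [([492.0, -202.0, 221.0], 0.51)]
side hood [([595.0, -126.0, -0.0], 0.79)]
side fan_box [([454.0, 138.0, -4.0], 0.55)]
side timer [([433.0, -377.0, 3.0], 0.58)]
side petri_dish [([512.0, 19.0, -2.0], 0.63)]
side tip_box [([558.0, -301.0, 2.0], 0.57), ([402.0, 370.0, -0.0], 0.48)]
side bottle_rinse [([660.0, -373.0, 4.0], 0.86), ([493.0, -200.0, 138.0], 0.21)]
side notebook [([400.0, 369.0, 2.0], 0.7)]
1.2
```

View pics/scene0.png

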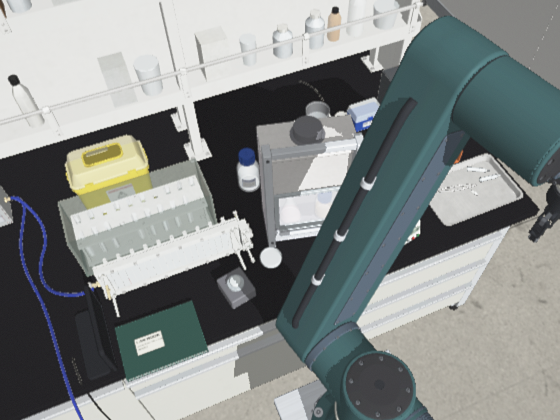

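View pics/side0.png

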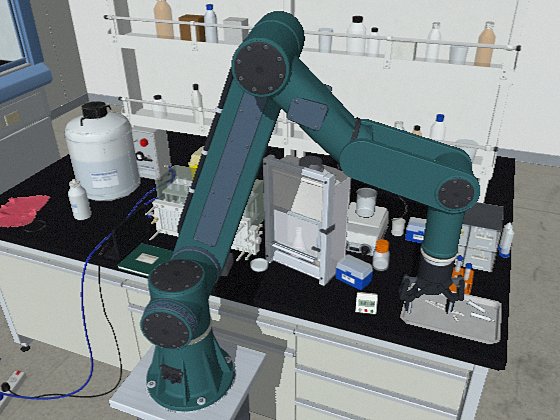

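The scene view shows the fan box left of the hood, with its button near pixel (236,283). The side view shows the hood front at about (300,225), with the timer and tip box at its right. The network positions agree with both views. The hood is yawed about -14°. I'll swing to above the button at a safe radius.

jog_arm --series '[0,-0.28,0,0,0,0,0,0,-0.28,0,0,0,0,0,0,-0.28,0,0,0,0,0,0,-0.28,0,0,0,0,0,0,-0.28,0,0,0,0,0,0.32,-0.13,0,0,0,0,0,0.32,-0.13,0,0,0,0,0,0.32,-0.13,0,0,0,0,0]'

```text
t: 2.0
tool_pos: [236.5, -324.6, 231.7]
tool_rot: [0.0, 0.986, 0.167, 0.0]
force: [-0.5, -0.6, 0.2]
grip_width: -0.0
grip_force: 0.0
```

jog_arm --series '[0.32,-0.13,0,0,0,0,0,0.32,-0.13,0,0,0,0,0,0.32,-0.13,0,0,0,0,0,0.32,-0.13,0,0,0,0,0,0,0,0,0,0,0,0]'

```text
t: 2.5
tool_pos: [363.4, -212.9, 231.6]
tool_rot: [-0.0, 0.985, 0.17, 0.001]
force: [-0.1, -0.4, 0.8]
grip_width: 0.2
grip_force: 0.0
```

jog_arm --series '[0.18,-0.275,0,0,0,0,0,0.18,-0.275,0,0,0,0,0,0.18,-0.275,0,0,0,0,0,0.18,-0.275,0,0,0,0,0,0.2,-0.284,0,0,0,0,0,0.2,-0.284,0,0,0,0,0,0.2,-0.284,0,0,0,0,0,0.2,-0.284,0,0,0,0,0]'

```text
t: 3.3
tool_pos: [444.1, 98.5, 231.5]
tool_rot: [0.0, 0.986, 0.167, 0.0]
force: [0.0, -0.6, -0.9]
grip_width: -0.5
grip_force: 0.0
```

jog_arm --series '[0.2,-0.284,0,0,0,0,0,0,0,0.2,0,0,0,0,0,0,0,0,0,0,0]'

```text
t: 3.6
tool_pos: [453.5, 137.8, 205.3]
tool_rot: [0.0, 0.986, 0.169, -0.002]
force: [-0.7, -0.2, 0.0]
grip_width: 0.2
grip_force: 0.0
```

Run:
```python
from bench import env
import cv2,numpy as np
s=env.state();print(s['t'],s['tool_pos'],s['tool_rot'],s['joints'])
for c in("wrist","scene","side"):
    im=env.get_image(c)
    cv2.imwrite(f'pics/{c}1.png',im[:,:,::-1])
    for n in("fan_button_top","fan_box","lip_edge","sash_index","mark_tip","hood","lip_under"):
        print(c,n,[(np.round(d['centre'],1).tolist(),round(d['confidence'],2)) for d in env.landmark_of(n,c)[:2]])
```

```text
3.6 [453.45794156 137.75200062 205.29715886] [ 1.48123141e-04  9.85680115e-01  1.68609268e-01 -2.36720190e-03] [ 1.49332765e-01  2.08225795e-01  1.80316954e+00 -4.31632157e-04
  1.13492486e+00  1.38147416e+00]
wrist fan_button_top [([459.3, 141.2, 61.6], 0.59), ([453.1, 139.4, -0.2], 0.56)]
wrist fan_box [([452.9, 138.4, 0.4], 0.79)]
wrist lip_edge []
wrist sash_index []
wrist mark_tip []
wrist hood []
wrist lip_under [([511.2, 18.1, 0.9], 0.68)]
scene fan_button_top []
scene fan_box []
scene lip_edge []
scene sash_index [([491.8, -204.1, 133.5], 0.36)]
scene mark_tip []
scene hood []
scene lip_under []
side fan_button_top [([531.4, -112.2, 86.8], 0.74), ([452.2, 139.1, 64.4], 0.53)]
side fan_box [([455.8, 137.9, 0.3], 0.94), ([588.8, -188.1, 11.5], 0.16)]
side lip_edge [([450.5, 137.9, 65.0], 0.57), ([493.2, -101.4, 102.9], 0.54)]
side sash_index [([492.1, -202.4, 139.6], 0.81)]
side mark_tip [([494.0, -206.6, 219.0], 0.49)]
side hood [([593.8, -122.9, -2.5], 0.73), ([589.3, -187.3, 14.6], 0.45)]
side lip_under [([527.1, -115.3, 82.6], 0.52)]
```

View pics/wrist1.png

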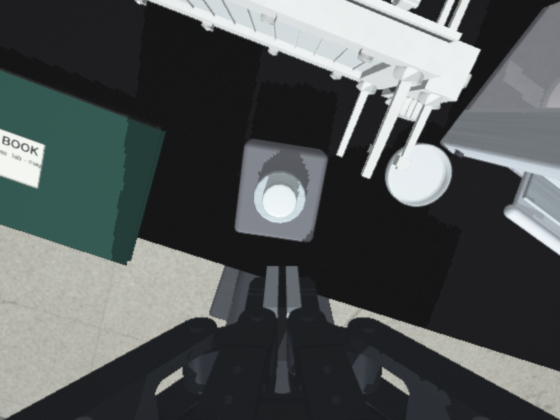

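View pics/side1.png

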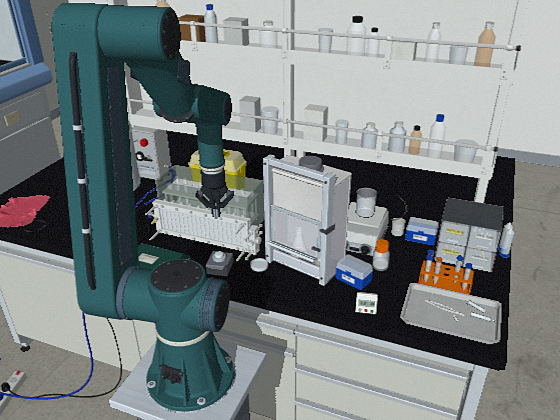

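The wrist view shows the button top at about (279,200). The side view shows the mark and index on the right-hand post near (325,230) and (316,248). I'll convert the button pixel to a position and enlarge the hood.

```bash
cat > h.py <<'E'
from bench import env
import cv2,numpy as np
def ray(c,u,v):
    k=env.get_calibration(c);K,R,t=[np.array(k[a],float) for a in("camera_matrix","R","t")]
    t=t.ravel();return -R.T@t, R.T@np.linalg.inv(K)@[u,v,1]
def onplane(c,u,v,n,d):
    o,r=ray(c,u,v);return o+r*(d-np.dot(n,o))/np.dot(n,r)
def proj(c,X):
    k=env.get_calibration(c);K,R,t=[np.array(k[a],float) for a in("camera_matrix","R","t")]
    p=K@(R@np.array(X,float)+t.ravel());return (p[:2]/p[2]).round(1)
E
python3 - <<'E'
from h import *
print(onplane("wrist",279,200,[0,0,1],64),onplane("wrist",279,197,[0,0,1],55), onplane("side",219,257,[0,0,1],64))
im=cv2.imread('pics/side1.png')[150:290,255:375]
cv2.imwrite('pics/crop1.png',cv2.resize(im,None,fx=4,fy=4,interpolation=2))
E
```

```text
[458.23215223 141.16998487  64.        ] [458.62464101 141.38418335  55.        ] [432.33915176 129.51798335  64.        ]
```

View pics/crop1.png

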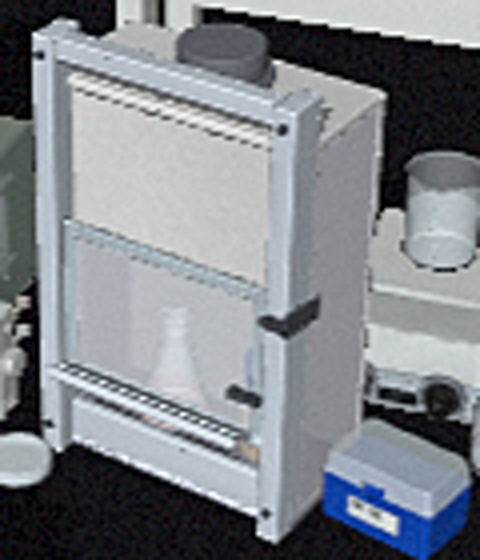

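The enlarged view shows the index bar, with its right end near crop pixel (262,400). The mark's left end is near (262,322), about 80 mm higher. Now I'll press the button.

jog_arm --series '[0.04,-0.012,0.25,0,0,0,0,0,0,0.25,0,0,0,0,0,0,0.25,0,0,0,0,0,0,0.25,0,0,0,0,0,0,0,0,0,0,0,0,0,0,0,0,0,0]'

```text
t: 5.4
tool_pos: [459.0, 140.8, 87.4]
tool_rot: [-0.0, 0.986, 0.168, -0.001]
force: [0.3, -0.3, 0.6]
grip_width: -0.4
grip_force: 0.0
```

jog_arm --series '[0,0,0.06,0,0,0,0,0,0,0.06,0,0,0,0,0,0,0.03,0,0,0,0,0,0,0.02,0,0,0,0,0,0,0.02,0,0,0,0,0,0,0,0,0,0,0]'

```text
t: 6.0
tool_pos: [459.1, 140.7, 64.4]
tool_rot: [-0.0, 0.986, 0.168, -0.0]
force: [0.4, -1.5, 0.3]
grip_width: -0.2
grip_force: 0.0
```

jog_arm --series '[0,0,0.015,0,0,0,0,0,0,0.015,0,0,0,0,0,0,0.015,0,0,0,0,0,0,0.01,0,0,0,0,0,0,0,0,0,0,0]'

```text
t: 6.5
tool_pos: [459.4, 140.8, 58.1]
tool_rot: [-0.0, 0.986, 0.168, 0.0]
force: [-0.9, -0.6, 5.1]
grip_width: -0.2
grip_force: 2.4
```

jog_arm --series '[0,0,0.01,0,0,0,0,0,0,0.01,0,0,0,0,0,0,0,0,0,0,0]'

```text
t: 6.8
tool_pos: [459.5, 140.8, 57.6]
tool_rot: [-0.0, 0.986, 0.168, 0.001]
force: [-6.4, -0.8, 29.8]
grip_width: -0.0
grip_force: 15.2
```

The button is fully down: it reached its stop at 57.6 mm with 30 N. Next I'll lift off and take joint/pose samples with the tool tilted, to fit the kinematics for the lip approach.

jog_arm --series '[0,0,-0.1,0,0,0,0,0,0,-0.3,0,0,0,0,0,0,-0.4,0,0,0,0,0,0,-0.4,0,0,0,0,0,0,-0.4,0,0,0,0,-0.2,0.3,0,0,0,0,0,-0.2,0.3,0,0,0,0,0,0,0,0,0,0,0,0]'

```text
t: 7.6
tool_pos: [436.5, 53.5, 247.7]
tool_rot: [0.001, 0.986, 0.166, -0.0]
force: [-0.2, -0.0, -0.2]
grip_width: -0.2
grip_force: 0.0
```

```bash
cat > log.py <<'E'
from bench import env
import json
s=env.state();r=[list(map(float,s[k])) for k in("joints","tool_pos","tool_rot")]
open('log.txt','a').write(json.dumps(r)+'\n');print([[round(v,3) for v in q] for q in r])
E
python3 log.py
```

```text
[[-0.034, 0.107, 1.813, -0.002, 1.222, 1.204], [436.492, 53.466, 247.664], [0.001, 0.986, 0.166, -0.0]]
```

jog_arm --series '[0,0,0,0,0.045,0,0,0,0,0,0,0.045,0,0,0,0,0,0,0.045,0,0,0,0,0,0,0,0,0]'

```text
t: 8.0
tool_pos: [431.2, 57.8, 243.8]
tool_rot: [-0.037, 0.965, 0.162, 0.205]
force: [-0.1, -0.4, -0.9]
grip_width: -0.1
grip_force: 0.0
```

```bash
python3 log.py
```

```text
[[-0.219, -0.1, 2.123, 0.313, 0.784, 0.833], [431.2, 57.768, 243.771], [-0.037, 0.965, 0.162, 0.205]]
```

jog_arm --series '[0,0,0,-0.045,0,0,0,0,0,0,-0.045,0,0,0,0,0,0,-0.045,0,0,0,0,0,0,0,0,0,0]'

```text
t: 8.4
tool_pos: [429.8, 53.7, 239.3]
tool_rot: [0.08, 0.966, 0.137, 0.204]
force: [0.0, 0.4, -0.7]
grip_width: 0.1
grip_force: 0.0
```

```bash
python3 log.py
```

```text
[[0.078, -0.086, 2.135, -0.211, 0.68, 1.503], [429.812, 53.738, 239.289], [0.08, 0.966, 0.137, 0.204]]
```

```bash
cat > kin.py <<'E'
import numpy as np, json
from scipy.optimize import least_squares
from scipy.spatial.transform import Rotation as R
LO=np.array([-2.97,-1.01,.21,-.96,.2,-2.98]);HI=np.array([2.97,2.36,2.38,4.11,2.71,2.98])
def fk(j,P,wr=False):
    a1,b,h,L2,e,L3,L4=P
    z=lambda a:R.from_euler('z',a); y=lambda a:R.from_euler('y',a)
    r=z(j[0]);p=r.apply([a1,b,h]);r=r*y(j[1]);p=p+r.apply([0,0,L2]);E=p;r=r*y(j[2]);p=p+r.apply([e,0,0])
    r=r*z(j[3]);p=p+r.apply([0,0,L3]);W=p;r=r*y(j[4])*z(j[5]+np.pi/2);p=p+r.apply([0,0,L4])
    return (p,r,E,W) if wr else (p,r)
D=[json.loads(l) for l in open('log.txt')]
Q=lambda q:R.from_quat([q[1],q[2],q[3],q[0]])
D+=[[[-1.349,.359,1.51,0,1.272,-.115],[198.265,-566.263,231.267],[0,.98586,.16759,0]],
[[1.49332765e-01,2.08225795e-01,1.80316954,-4.3e-4,1.13492486,1.38147416],[453.46,137.75,205.3],[1.5e-4,.98568,.1686,-.00237]]]
def res(P):
    o=[]
    for j,p,q in D:
        a,r=fk(j,P);o+=list(a-p)
    return o
s=least_squares(res,[0,69,100,450,0,400,330]);P=s.x
E
python3 - <<'E'
from kin import *
print(P.round(1),np.abs(s.fun).max())
print([round((Q(q).inv()*fk(j,P)[1]).magnitude(),3) for j,p,q in D])
f=np.array([.975,-.223,0]);l=np.array([.223,.975,0]) # fwd, left
def ik(p,r,j0):
    g=lambda j:np.r_[(fk(j,P)[0]-p)/100,(r.inv()*fk(j,P)[1]).as_rotvec()*2]
    return least_squares(g,j0,bounds=(LO,HI))
edge=np.array([494,-101,108])
for psi in (-75,-60,-45,-30,0,30,45,60,75):
  for pit in (30,40,50):
    a,b=np.radians([psi,pit]);d=np.cos(b)*(np.cos(a)*f+np.sin(a)*l)-np.array([0,0,np.sin(b)])
    best=None
    for roll in range(-180,180,45):
      hx=np.cross(d,[0,0,1]);hx/=np.linalg.norm(hx);x=np.cos(np.radians(roll))*hx+np.sin(np.radians(roll))*np.cross(d,hx)
      r=R.from_matrix(np.c_[x,np.cross(d,x),d])
      for j0 in ([-.2,0,2.1,0,.8,.8],[-.2,0,2.1,1.5,1,0],[-.2,0,2.1,-.8,1,0],[-.2,0,2,3,1,0]):
        t1=ik(edge+[0,0,-25],r,j0)
        if t1.cost>1e-5: continue
        t2=ik(edge+[0,0,75],r,t1.x)
        if t2.cost>1e-5: continue
        m=min((np.minimum(t.x-LO,HI-t.x)).min() for t in(t1,t2))
        if best is None or m>best[0]: best=(m,roll,t1.x.round(2),t2.x.round(2))
    if best: print(psi,pit,round(best[0],2),best[1:])
E
```

```text
[5.000e-01 6.890e+01 2.654e+02 6.105e+02 1.111e+02 4.326e+02 3.723e+02] 0.10844865748015309
[0.0, 0.0, 0.0, 0.001, 0.0]
-75 50 0.07 (90, array([ 0.14,  0.57,  1.93, -0.89,  0.96,  0.75]), array([ 0.14,  0.4 ,  1.86, -0.79,  1.12,  0.55]))
30 50 0.03 (-90, array([-0.79,  0.46,  2.35,  1.62,  0.61, -1.03]), array([-0.79,  0.17,  2.25,  1.11,  0.69, -0.4 ]))
45 30 0.08 (0, array([-1.09,  0.76,  2.3 ,  1.45,  1.06,  0.09]), array([-1.09,  0.47,  2.27,  1.28,  1.12,  0.45]))
45 40 0.1 (-90, array([-0.98,  0.6 ,  2.28,  1.38,  0.89, -1.23]), array([-0.98,  0.33,  2.21,  1.15,  0.99, -0.84]))
45 50 0.15 (-45, array([-0.85,  0.48,  2.23,  1.22,  0.74, -0.12]), array([-0.85,  0.24,  2.14,  0.95,  0.9 ,  0.27]))
60 30 0.27 (0, array([-1.05,  0.74,  2.11,  1.13,  1.15,  0.3 ]), array([-1.05,  0.51,  2.08,  1.05,  1.27,  0.54]))
60 40 0.27 (-45, array([-0.96,  0.62,  2.11,  1.07,  1.02, -0.31]), array([-0.96,  0.4 ,  2.06,  0.95,  1.16, -0.05]))
60 50 0.29 (-180, array([-0.86,  0.51,  2.09,  0.96,  0.9 , -2.44]), array([-0.86,  0.31,  2.02,  0.81,  1.07, -2.18]))
75 30 0.45 (-135, array([-0.98,  0.76,  1.93,  0.92,  1.3 , -1.94]), array([-0.98,  0.57,  1.9 ,  0.88,  1.43, -1.77]))
75 40 0.43 (0, array([-0.91,  0.65,  1.95,  0.86,  1.17,  0.54]), array([-0.91,  0.47,  1.9 ,  0.8 ,  1.33,  0.71]))
75 50 0.43 (-45, array([-0.83,  0.56,  1.95,  0.77,  1.06, -0.09]), array([-0.83,  0.38,  1.89,  0.7 ,  1.24,  0.09]))
```

```bash
cat > plan.py <<'E'
from kin import *
H=np.array([594.5,-123.5,0]);yw=np.radians(-12.9)
f=np.array([np.cos(yw),np.sin(yw),0]);l=np.array([-f[1],f[0],0])
loc=lambda x,y,z:H+x*f+y*l+np.array([0,0,z])
tol=lambda X:np.r_[(X-H)@f,(X-H)@l,X[2]]
def ori(psi,pit,roll):
    a,b=np.radians([psi,pit]);d=np.cos(b)*(np.cos(a)*f+np.sin(a)*l)-np.array([0,0,np.sin(b)])
    hx=np.cross(d,[0,0,1]);hx/=np.linalg.norm(hx);q=np.radians(roll);x=np.cos(q)*hx+np.sin(q)*np.cross(d,hx)
    return R.from_matrix(np.c_[x,np.cross(d,x),d])
def ik(p,r,j0):
    g=lambda j:np.r_[(fk(j,P)[0]-p)/100,(r.inv()*fk(j,P)[1]).as_rotvec()*2]
    return least_squares(g,j0,bounds=(LO,HI))
E
python3 - <<'E'
from plan import *
from h import env
s=env.state();c=env.get_calibration("wrist");k=np.array(c['R']);t=np.array(c['t']).ravel()
r0=Q(s['tool_rot']);cp=r0.inv().apply(-k.T@t-s['tool_pos']);print('cam in tool',cp.round(),'view axis',r0.inv().apply(k[2]).round(2))
print('cur local',tol(s['tool_pos']).round())
for psi,pit in((45,30),(50,30),(55,30),(50,35),(55,38)):
    r=ori(psi,pit,0);print(psi,pit,'rotvec/pi',((r0.inv()*r).as_rotvec()/np.pi).round(3))
    j=[-1.,.7,2.2,1.3,1.1,.2]
    for q in((-91,-35,180),(-91,-35,79),(-160,-35,79),(-160,-35,180),(-160,-35,250),(-160,-120,79),(-160,-120,250)):
        u=ik(loc(*q),r,j)
        print(q,round(u.cost,5),u.x.round(2),'margin',np.minimum(u.x-LO,HI-u.x).min().round(2),'W',tol(fk(u.x,P,1)[3]).round(),'E',fk(u.x,P,1)[2].round())
    print('cam local',tol(loc(-91,-35,79)+r.apply(cp)).round(),'body corners',[tol(loc(-91,-35,79)+r.apply([a,b,-73])).round().tolist() for a in(-43,43) for b in(-43,43)])
E
```

```text
cam in tool [  75.    0. -142.] view axis [-0.29 -0.    0.96]
cur local [-200.  136.  239.]
45 30 rotvec/pi [0.26  0.075 0.44 ]
(-91, -35, 180) 0.0 [-1.12  0.49  2.2   1.23  1.15  0.49] margin 0.18 W [-319. -263.  366.] E [ 187. -229.  804.]
(-91, -35, 79) 0.0 [-1.12  0.76  2.23  1.37  1.07  0.17] margin 0.15 W [-319. -263.  265.] E [ 244. -348.  710.]
(-160, -35, 79) 0.0 [-1.29  0.78  2.35  1.29  1.05  0.02] margin 0.03 W [-388. -263.  265.] E [ 187. -393.  700.]
(-160, -35, 180) 0.0 [-1.29  0.47  2.31  1.13  1.18  0.38] margin 0.07 W [-388. -263.  366.] E [ 144. -246.  810.]
(-160, -35, 250) 0.0 [-1.29  0.27  2.25  1.05  1.3   0.62] margin 0.13 W [-388. -263.  436.] E [ 113. -139.  853.]
(-160, -120, 79) 0.0 [-1.39  0.75  2.19  1.1   1.13  0.21] margin 0.19 W [-388. -348.  265.] E [ 143. -398.  711.]
(-160, -120, 250) 0.0 [-1.39  0.34  2.11  0.96  1.39  0.65] margin 0.27 W [-388. -348.  436.] E [ 105. -189.  841.]
cam local [-125. -175.  150.] body corners [[-151.0, -34.0, 153.0], [-181.0, -65.0, 78.0], [-90.0, -95.0, 153.0], [-121.0, -125.0, 78.0]]
50 30 rotvec/pi [0.273 0.062 0.4
[... 3166 characters left out ...]
, 79) 0.0 [-1.16  0.64  2.22  1.07  1.02  0.31] margin 0.16 W [-328. -275.  308.] E [ 208. -308.  755.]
(-160, -35, 180) 0.0 [-1.16  0.39  2.17  0.93  1.19  0.6 ] margin 0.21 W [-328. -275.  409.] E [ 155. -184.  831.]
(-160, -35, 250) 0.0 [-1.16  0.23  2.1   0.88  1.32  0.78] margin 0.28 W [-328. -275.  479.] E [ 120. -103.  859.]
(-160, -120, 79) 0.0 [-1.28  0.65  2.08  0.91  1.12  0.41] margin 0.3 W [-328. -360.  308.] E [ 174. -336.  750.]
(-160, -120, 250) 0.0 [-1.28  0.31  1.98  0.81  1.42  0.76] margin 0.4 W [-328. -360.  479.] E [ 120. -159.  847.]
cam local [ -94. -170.  166.] body corners [[-144.0, -36.0, 158.0], [-174.0, -79.0, 90.0], [-74.0, -85.0, 158.0], [-104.0, -128.0, 90.0]]
```

```bash
cat >> plan.py <<'E'
def sim(rows,p,r,j):
    for n,q in enumerate(rows):
        q=np.array(q);p=p+r.apply(q[:3]*120);r=r*R.from_rotvec(q[3:6]*np.pi)
        u=ik(p,r,j);dj=np.abs(u.x-j).max()*10;j=u.x
        print(n,round(u.cost,5),j.round(2),'spd',round(dj,2),tol(p).round(),'body',tol(p+r.apply([0,0,-110])).round(),'W',tol(fk(j,P,1)[3]).round())
    return p,r,j
E
python3 - <<'E'
from plan import *
from h import env
s=env.state();r=Q(s['tool_rot']);p=s['tool_pos'];j=np.array(s['joints'])
d=r.inv().apply(loc(-160,-130,260)-p)/120;print((d/8).round(3))
rt=ori(45,30,0);w=(r.inv()*rt).as_rotvec()/np.pi;print((w/14).round(4))
sim([list((d/8).round(3))+[0,0,0]]*8+[[0,0,0]+list((w/14).round(4))]*14,p,r,j)
E
```

```text
[-0.094  0.265 -0.001]
[0.0186 0.0054 0.0314]
0 0.0 [-0.04 -0.11  2.15 -0.13  0.67  1.33] spd 1.74 [-195.  103.  242.] body [-242.  103.  341.] W [-354.  104.  578.]
1 0.0 [-0.17 -0.13  2.15 -0.04  0.68  1.15] spd 1.83 [-190.   69.  245.] body [-237.   70.  344.] W [-349.   71.  581.]
2 0.0 [-0.3  -0.14  2.15  0.04  0.69  0.96] spd 1.83 [-185.   36.  247.] body [-232.   37.  347.] W [-344.   38.  584.]
3 0.0 [-0.42 -0.14  2.15  0.12  0.7   0.79] spd 1.75 [-180.    3.  250.] body [-227.    3.  349.] W [-339.    4.  586.]
4 0.0 [-0.54 -0.14  2.14  0.2   0.73  0.63] spd 1.6 [-175.  -30.  252.] body [-222.  -30.  352.] W [-334.  -29.  589.]
5 0.0 [-0.65 -0.12  2.12  0.25  0.75  0.49] spd 1.41 [-170.  -64.  255.] body [-217.  -63.  355.] W [-329.  -62.  592.]
6 0.0 [-0.75 -0.1   2.1   0.3   0.78  0.37] spd 1.22 [-165.  -97.  258.] body [-212.  -96.  357.] W [-324.  -95.  594.]
7 0.0 [-0.83 -0.08  2.07  0.34  0.81  0.26] spd 1.03 [-160. -130.  260.] body [-207. -130.  360.] W [-319. -129.  597.]
8 0.0 [-0.88 -0.06  2.05  0.4   0.88  0.27] spd 0.69 [-160. -130.  260.] body [-206. -136.  360
[... 896 characters left out ...]
  0.76  1.29  0.51] spd 0.39 [-160. -130.  260.] body [-212. -184.  341.] W [-336. -312.  533.]
17 0.0 [-1.27  0.2   2.01  0.8   1.32  0.54] spd 0.38 [-160. -130.  260.] body [-215. -188.  336.] W [-345. -326.  518.]
18 0.0 [-1.3   0.23  2.02  0.83  1.35  0.57] spd 0.38 [-160. -130.  260.] body [-218. -191.  331.] W [-355. -338.  501.]
19 0.0 [-1.34  0.26  2.04  0.87  1.38  0.61] spd 0.37 [-160. -130.  260.] body [-221. -194.  326.] W [-365. -347.  483.]
20 0.0 [-1.37  0.3   2.06  0.91  1.4   0.64] spd 0.37 [-160. -130.  260.] body [-224. -196.  321.] W [-376. -354.  465.]
21 0.0 [-1.4   0.33  2.08  0.95  1.42  0.67] spd 0.37 [-160. -130.  260.] body [-228. -198.  315.] W [-388. -359.  446.]
```

jog_arm --series '[-0.075,0.212,0,0,0,0,0,-0.075,0.212,0,0,0,0,0,-0.075,0.212,0,0,0,0,0,-0.075,0.212,0,0,0,0,0,-0.075,0.212,0,0,0,0,0,-0.075,0.212,0,0,0,0,0,-0.075,0.212,0,0,0,0,0,-0.075,0.212,0,0,0,0,0]'

```text
t: 9.2
tool_pos: [413.7, -164.8, 255.9]
tool_rot: [0.079, 0.966, 0.137, 0.205]
force: [0.4, 0.1, 0.7]
grip_width: -0.3
grip_force: 0.0
```

jog_arm --series '[-0.075,0.212,0,0,0,0,0,-0.075,0.212,0,0,0,0,0,0,0,0,0.0186,0.0054,0.0314,0,0,0,0,0.0186,0.0054,0.0314,0,0,0,0,0.0186,0.0054,0.0314,0,0,0,0,0.0186,0.0054,0.0314,0,0,0,0,0.0186,0.0054,0.0314,0,0,0,0,0.0186,0.0054,0.0314,0]'

```text
t: 10.0
tool_pos: [409.8, -218.6, 260.0]
tool_rot: [-0.158, 0.951, -0.113, 0.242]
force: [0.5, -0.1, -0.2]
grip_width: 0.0
grip_force: 0.0
```

jog_arm --series '[0,0,0,0.0186,0.0054,0.0314,0,0,0,0,0.0186,0.0054,0.0314,0,0,0,0,0.0186,0.0054,0.0314,0,0,0,0,0.0186,0.0054,0.0314,0,0,0,0,0.0186,0.0054,0.0314,0,0,0,0,0.0186,0.0054,0.0314,0,0,0,0,0.0186,0.0054,0.0314,0,0,0,0,0.0186,0.0054,0.0314,0]'

```text
t: 10.8
tool_pos: [409.0, -219.8, 259.3]
tool_rot: [-0.44, 0.756, -0.419, 0.245]
force: [0.2, 0.3, -0.1]
grip_width: 0.5
grip_force: 0.0
```

Run:
```python
from plan import *
from h import *
s=env.state();p=s['tool_pos'];r=Q(s['tool_rot']);print(s['t'],tol(p).round(1),np.round(s['joints'],2),(r.inv()*ori(45,30,0)).as_rotvec().round(3))
for c in('wrist','side'):
    im=env.get_image(c);cv2.imwrite(f'pics/{c}2.png',im[:,:,::-1])
    for n in("lip_edge","sash_index","mark_tip","hood"):
        print(c,n,[(np.round(d['centre'],1).tolist(),round(d['confidence'],2)) for d in env.landmark_of(n,c)[:2]])
print(proj('wrist',loc(-78,-98,139)),proj('wrist',loc(-84,-100,221)),proj('wrist',loc(-103,0,110)))
```

```text
10.8 [-159.3 -135.3  259.3] [-1.41  0.34  2.08  0.95  1.42  0.66] [-0.007 -0.004 -0.001]
wrist lip_edge [([491.3, -96.4, 107.8], 0.92)]
wrist sash_index [([489.7, -203.8, 134.9], 0.75)]
wrist mark_tip [([490.3, -202.1, 218.0], 0.78)]
wrist hood [([595.9, -129.0, 1.3], 0.81)]
side lip_edge [([491.6, -99.6, 104.4], 0.47)]
side sash_index [([490.3, -200.9, 136.0], 0.6)]
side mark_tip []
side hood [([596.0, -124.1, -2.0], 0.83)]
[361.3 166.2] [273.2 180.8] [342.4 242.5]
```

View pics/wrist2.png

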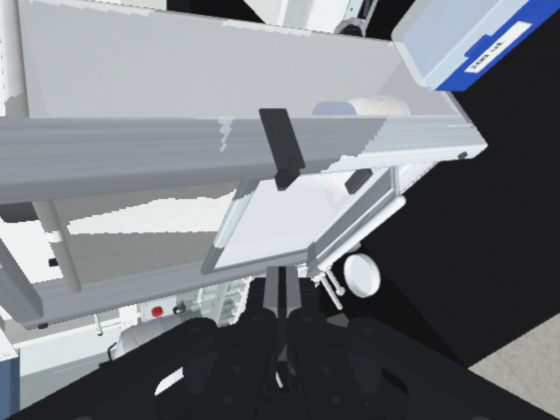

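The wrist view shows the mark clip's end near (285,180), the index bar at (358,180) and the lip running (405,200)–(315,275). These match the estimates. I'll plan the descent and entry under the lip.

```bash
sed -i 's/594.5,-123.5,0/595,-124.5,0/;s/-12.9/-13.6/' plan.py
python3 - <<'E'
from plan import *
from h import env
s=env.state();r=Q(s['tool_rot']);p=s['tool_pos'];j=np.array(s['joints'])
B=loc(-165,-130,68);C=loc(-96,-42,68)
d1=r.inv().apply(B-p)/120/7;d2=r.inv().apply(C-B)/120/5;u=r.inv().apply([0,0,1])/120
print(d1.round(3),d2.round(3),'up per mm',u.round(5))
sim([list(d1)+[0]*3]*7+[list(d2)+[0]*3]*5+[list(u*20)+[0]*3]*5,p,r,j)
E
```

```text
[-0.007  0.198  0.112] [-0.02  -0.092  0.161] up per mm [ 1.00e-05 -7.23e-03 -4.15e-03]
0 0.0 [-1.41  0.39  2.11  0.96  1.37  0.6 ] spd 0.67 [-161. -133.  232.] body [-227. -201.  286.] W [-386. -364.  417.]
1 0.0 [-1.41  0.45  2.13  0.97  1.33  0.53] spd 0.68 [-161. -132.  204.] body [-228. -201.  259.] W [-387. -363.  390.]
2 0.0 [-1.41  0.51  2.15  0.99  1.28  0.46] spd 0.69 [-162. -132.  177.] body [-229. -200.  232.] W [-388. -363.  362.]
3 0.0 [-1.41  0.58  2.16  1.01  1.24  0.39] spd 0.7 [-163. -131.  150.] body [-229. -200.  205.] W [-388. -362.  335.]
4 0.0 [-1.41  0.64  2.17  1.03  1.2   0.32] spd 0.7 [-164. -131.  123.] body [-230. -199.  177.] W [-389. -362.  308.]
5 0.0 [-1.41  0.71  2.18  1.06  1.16  0.25] spd 0.69 [-164. -130.   95.] body [-231. -199.  150.] W [-390. -362.  281.]
6 0.0 [-1.41  0.78  2.18  1.08  1.13  0.18] spd 0.68 [-165. -130.   68.] body [-232. -198.  123.] W [-391. -361.  253.]
7 0.0 [-1.36  0.78  2.19  1.14  1.11  0.17] spd 0.55 [-151. -112.   68.] body [-218. -181.  123.] W [-377. -343.  253.]
8 0.0 [-1.31  0.78  2.21  1.19  1.1   0.16] spd 0.57 [
[... 314 characters left out ...]
[-1.14  0.79  2.23  1.37  1.07  0.14] spd 0.59 [-96. -42.  68.] body [-163. -110.  123.] W [-322. -273.  253.]
12 0.0 [-1.14  0.73  2.23  1.34  1.08  0.2 ] spd 0.59 [-96. -42.  88.] body [-163. -110.  143.] W [-322. -273.  273.]
13 0.0 [-1.14  0.68  2.23  1.31  1.1   0.26] spd 0.61 [-96. -42. 108.] body [-163. -110.  163.] W [-322. -273.  293.]
14 0.0 [-1.14  0.63  2.22  1.28  1.11  0.32] spd 0.62 [-96. -42. 128.] body [-163. -110.  183.] W [-322. -273.  313.]
15 0.0 [-1.14  0.57  2.22  1.26  1.13  0.38] spd 0.63 [-96. -42. 148.] body [-163. -110.  203.] W [-322. -273.  333.]
16 0.0 [-1.14  0.52  2.21  1.23  1.15  0.45] spd 0.64 [-96. -42. 168.] body [-163. -110.  223.] W [-322. -273.  353.]
```

jog_arm --series '[-0.007,0.198,0.112,0,0,0,0,-0.007,0.198,0.112,0,0,0,0,-0.007,0.198,0.112,0,0,0,0,-0.007,0.198,0.112,0,0,0,0,-0.007,0.198,0.112,0,0,0,0,-0.007,0.198,0.112,0,0,0,0,-0.007,0.198,0.112,0,0,0,0,0,0,0,0,0,0,0]'

```text
t: 12.1
tool_pos: [403.9, -211.7, 65.3]
tool_rot: [-0.439, 0.756, -0.42, 0.241]
force: [-1.3, -0.2, 1.2]
grip_width: 0.2
grip_force: 0.0
```

jog_arm --series '[-0.02,-0.092,0.161,0,0,0,0,-0.02,-0.092,0.161,0,0,0,0,-0.02,-0.092,0.161,0,0,0,0,0,0,0,0,0,0,0]'

```text
t: 12.5
tool_pos: [457.8, -167.8, 69.2]
tool_rot: [-0.44, 0.757, -0.418, 0.242]
force: [-1.0, 1.5, 0.1]
grip_width: 0.4
grip_force: 0.0
```

jog_arm --series '[-0.02,-0.092,0.161,0,0,0,0,-0.02,-0.092,0.161,0,0,0,0,0,0,0,0,0,0,0]'

```text
t: 12.8
tool_pos: [492.1, -140.3, 68.7]
tool_rot: [-0.44, 0.757, -0.418, 0.242]
force: [-1.5, 1.1, 0.7]
grip_width: 0.1
grip_force: 0.7
```

Run:
```python
from plan import *
from h import *
s=env.state();p=s['tool_pos'];print(s['t'],p,tol(p).round(1),np.round(s['joints'],2),s['force'])
im=env.get_image('wrist');cv2.imwrite('pics/wrist3.png',im[:,:,::-1])
for n in("lip_edge","sash_index","mark_tip"):
    print(n,[(np.round(d['centre'],1).tolist(),round(d['confidence'],2)) for d in env.landmark_of(n,'wrist')[:2]])
```

```text
12.8 [ 492.1035736  -140.34044502   68.66645787] [-96.3 -39.6  68.7] [-1.14  0.79  2.23  1.37  1.07  0.14] [-1.54645487  1.12957693  0.73735145]
lip_edge []
sash_index [([485.6, -205.5, 131.1], 0.88)]
mark_tip []
```

View pics/wrist3.png

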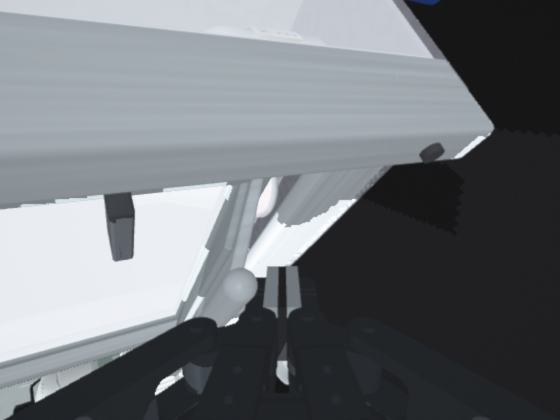

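The wrist view shows the roll's right end at (240,285), just above the fingers at (265–300,270), and the index bar at (120,240). The fingers are under the lip, so I'll push up.

jog_arm --series '[0,-0.036,-0.021,0,0,0,0,0,-0.036,-0.021,0,0,0,0,0,-0.036,-0.021,0,0,0,0,0,0,0,0,0,0,0]'

```text
t: 13.4
tool_pos: [491.7, -142.9, 83.0]
tool_rot: [-0.439, 0.757, -0.419, 0.243]
force: [-2.8, -0.3, -1.2]
grip_width: -0.1
grip_force: 0.6
```

jog_arm --series '[0,-0.036,-0.021,0,0,0,0,0,-0.036,-0.021,0,0,0,0,0,-0.036,-0.021,0,0,0,0,0,0,0,0,0,0,0]'

```text
t: 13.8
tool_pos: [491.6, -142.4, 97.9]
tool_rot: [-0.439, 0.757, -0.419, 0.242]
force: [-3.1, 1.5, -0.7]
grip_width: 0.1
grip_force: 0.3
```

Run:
```python
from plan import *
from h import *
s=env.state();p=s['tool_pos'];print(s['t'],p,tol(p).round(1),s['force'],s['torque'])
for c in('wrist','side','scene'):
  im=env.get_image(c);cv2.imwrite(f'pics/{c}4.png',im[:,:,::-1])
  for n in("lip_edge","sash_index","mark_tip"):
    print(c,n,[(np.round(d['centre'],1).tolist(),round(d['confidence'],2)) for d in env.landmark_of(n,c)[:2]])
```

```text
13.8 [ 491.62630208 -142.42524745   97.85389432] [-96.3 -41.7  97.9] [-3.05501018  1.46318337 -0.70773567] [-0.28450277  0.78621252  0.33521423]
wrist lip_edge []
wrist sash_index [([482.5, -205.8, 155.6], 0.75)]
wrist mark_tip []
side lip_edge [([493.8, -100.8, 129.9], 0.67), ([400.0, 370.7, 0.6], 0.35)]
side sash_index [([490.6, -201.5, 161.0], 0.85)]
side mark_tip [([493.6, -203.3, 219.0], 0.57), ([431.4, -376.5, 2.5], 0.45)]
scene lip_edge [([489.5, -101.6, 129.6], 0.54)]
scene sash_index [([492.4, -204.0, 156.5], 0.92)]
scene mark_tip [([456.5, 142.8, 65.3], 0.25)]
```

jog_arm --series '[0,-0.0434,-0.025,0,0,0,0,0,-0.0434,-0.025,0,0,0,0,0,-0.0434,-0.025,0,0,0,0,0,-0.0434,-0.025,0,0,0,0,0,-0.0434,-0.025,0,0,0,0,0,-0.0434,-0.025,0,0,0,0,0,-0.0434,-0.025,0,0,0,0,0,0,0,0,0,0,0]'

```text
t: 15.2
tool_pos: [491.8, -142.5, 140.6]
tool_rot: [-0.439, 0.757, -0.419, 0.243]
force: [-3.8, 1.3, -0.7]
grip_width: 0.0
grip_force: 0.4
```

Run:
```python
from plan import *
from h import *
s=env.state();p=s['tool_pos'];print(s['t'],p,tol(p).round(1),s['force'])
for c in('wrist','side','scene'):
  im=env.get_image(c);cv2.imwrite(f'pics/{c}5.png',im[:,:,::-1])
  for n in("sash_index","mark_tip"):
    print(c,n,[(np.round(d['centre'],1).tolist(),round(d['confidence'],2)) for d in env.landmark_of(n,c)[:2]])
q=proj('side',[491.5,-202.5,210]).astype(int);print(q)
a=cv2.imread('pics/side5.png')[q[1]-25:q[1]+25,q[0]-25:q[0]+25];b=cv2.imread('pics/wrist5.png')
cv2.imwrite('pics/comb5.png',cv2.hconcat([cv2.resize(a,(400,400),interpolation=0),cv2.resize(b,(400,300))[:,:] if 0 else cv2.copyMakeBorder(cv2.resize(b,(400,300)),0,100,0,0,0)]))
```

```text
15.2 [ 491.77838909 -142.49529287  140.60264053] [-96.1 -41.8 140.6] [-3.78260434  1.27377913 -0.70517277]
wrist sash_index [([486.5, -201.8, 199.8], 0.74)]
wrist mark_tip [([493.1, -206.0, 217.2], 0.79)]
side sash_index [([490.5, -199.9, 204.0], 0.66)]
side mark_tip [([489.6, -203.0, 206.3], 0.49), ([494.6, -204.9, 220.6], 0.37)]
scene sash_index [([490.8, -203.4, 197.8], 0.69)]
scene mark_tip [([490.0, -100.3, 173.0], 0.41)]
[320 230]
```

View pics/comb5.png

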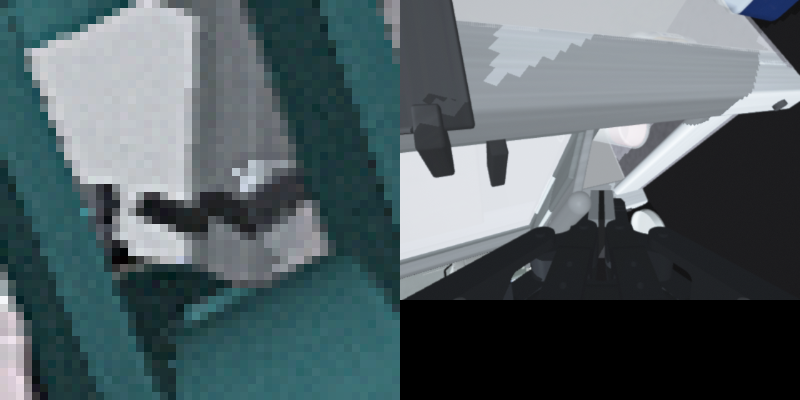

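The side crop shows the index bar nearly level with the mark, a little low at left. The wrist view shows the mark's end at (440,172) and the index at (498,165). I'll make one composite for precise pixels.

Run:
```python
import cv2,numpy as np
w2,w3,w5=[cv2.imread(f'pics/wrist{i}.png') for i in(2,3,5)]
up=lambda a,k:cv2.resize(a,None,fx=k,fy=k,interpolation=cv2.INTER_CUBIC)
C=np.zeros((600,800,3),np.uint8)
def put(a,x,y):C[y:y+a.shape[0],x:x+a.shape[1]]=a
put(up(w5[135:285,0:160],3),0,0)          # px/3 + (0,135)
put(up(w2[150:200,260:310],3),490,0)      # (260,150)
put(up(w2[155:205,340:390],3),645,0)      # (340,155)
put(up(w3[180:280,95:145],3),490,160)     # (95,180)
cv2.imwrite('pics/comp.png',C)
```

```text
(no output)
```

View pics/comp.png

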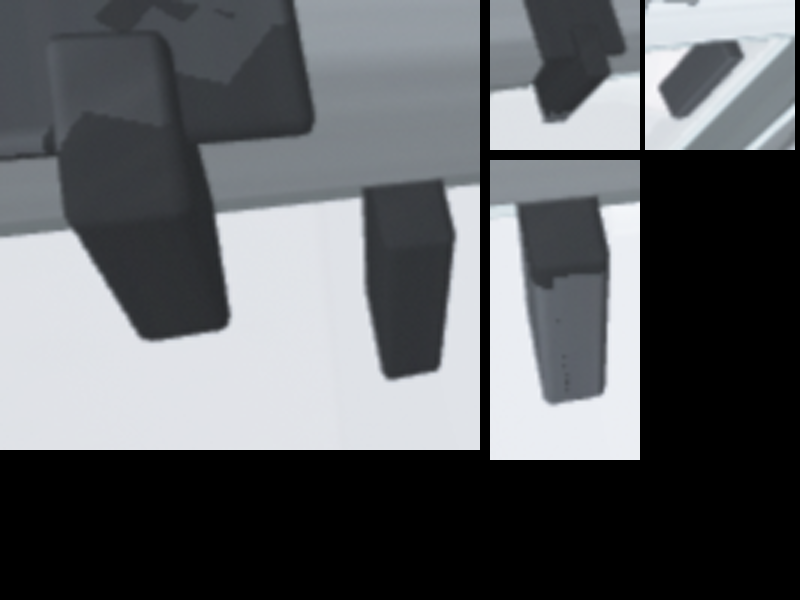

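The composite shows, in wrist5 pixels, the index's right end centre at tile (410,242), i.e. px (136.7,215.7). The mark tip centre is at tile (188,332), i.e. px (62.7,245.7). Both are at nearly the same depth.

Run:
```python
from plan import *
from h import *
for y in(-100,-98,-96):
    d=(H@l)+y
    I=tol(onplane('wrist',410/3,135+242/3,l,d));M=tol(onplane('wrist',188/3,135+332/3,l,d))
    print(y,I.round(1),M.round(1),(M-I)[2].round(2))
```

```text
-100 [ -82.5 -100.   199.8] [ -87.6 -100.   216.5] 16.64
-98 [-81.4 -98.  199.6] [-86.6 -98.  216.6] 17.04
-96 [-80.3 -96.  199.4] [-85.6 -96.  216.8] 17.44
```

jog_arm --series '[0,-0.034,-0.0195,0,0,0,0,0,-0.034,-0.0195,0,0,0,0,0,-0.034,-0.0195,0,0,0,0,0,0,0,0,0,0,0]'

```text
t: 16.05
tool_pos: [491.6, -142.6, 154.2]
tool_rot: [-0.439, 0.757, -0.419, 0.243]
force: [-7.1, 1.6, 0.0]
grip_width: -0.1
grip_force: 0.4
```

Run:
```python
from plan import *
from h import *
s=env.state();p=s['tool_pos'];print(s['t'],p,tol(p).round(1),s['force'])
im=env.get_image('wrist');b=im[:,:,::-1].copy();cv2.imwrite('pics/wrist6.png',b)
for n in("sash_index","mark_tip"):
    print(n,[(np.round(d['centre'],1).tolist(),round(d['confidence'],2)) for d in env.landmark_of(n,'wrist')[:2]])
np.savez('cal6.npz',**{k:np.array(v) for k,v in env.get_calibration('wrist').items() if k in('camera_matrix','R','t')})
# predicted mark tip and index pixels
m=proj('wrist',loc(-86.6,-98,216.6));i=proj('wrist',loc(-81.4,-98,199.6+14));print(m,i)
# auto: match wrist5 patches
w5=cv2.imread('pics/wrist5.png')
for nm,(x,y,w,h) in dict(idx=(112,190,50,75),mark=(15,200,70,55)).items():
    r=cv2.matchTemplate(b,w5[y:y+h,x:x+w],cv2.TM_CCOEFF_NORMED);_,v,_,L=cv2.minMaxLoc(r);print(nm,v,L[0]-x,L[1]-y)
```

```text
16.05 [ 491.61712075 -142.56190173  154.23296684] [-96.2 -41.9 154.2] [-7.11275336  1.57289668  0.04380665]
sash_index [([489.0, -203.2, 213.5], 0.89)]
mark_tip [([493.6, -205.2, 218.0], 0.87)]
[130.7 233.8] [139.3 214.4]
idx 0.8145961165428162 1 0
mark 0.8167810440063477 77 -9
```

Run:
```python
import cv2
w=cv2.imread('pics/wrist6.png')[155:275,70:220]
cv2.imwrite('pics/c6.png',cv2.resize(w,None,fx=5,fy=5,interpolation=cv2.INTER_CUBIC))
```

```text
(no output)
```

View pics/c6.png

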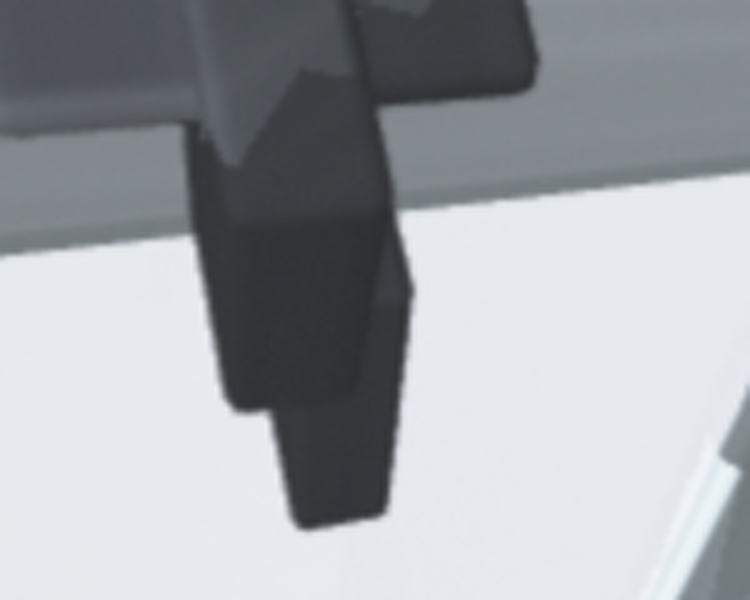

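The crop shows the mark tip centre at crop (291,405), i.e. px (128.2,236). The index's right end is at about px (137.4,215.7), still slightly below the mark.

Run:
```python
from plan import *
from h import *
for y in(-100,-98,-96):
    d=(H@l)+y
    I=tol(onplane('wrist',137.4,215.7,l,d));M=tol(onplane('wrist',128.2,236,l,d));ML=tol(onplane('wrist',70+352/5,155+402/5,l,d));IL=tol(onplane('wrist',70+410/5,155+296/5,l,d))
    print(y,I.round(1),M.round(1),(M-I)[2].round(2),'lower corners',(ML-IL)[2].round(2),ML.round(1),IL.round(1))
```

```text
-100 [ -82.8 -100.   214.4] [ -88.1 -100.   217.4] 3.07 lower corners 3.85 [ -88.4 -100.   214.7] [ -83.  -100.   210.8]
-98 [-81.7 -98.  214.1] [-87.1 -98.  217.3] 3.14 lower corners 3.94 [-87.5 -98.  214.5] [-81.9 -98.  210.5]
-96 [-80.6 -96.  213.9] [-86.1 -96.  217.1] 3.22 lower corners 4.04 [-86.5 -96.  214.2] [-80.8 -96.  210.2]
```

jog_arm --series '[0,-0.012,-0.0069,0,0,0,0,0,-0.012,-0.0069,0,0,0,0,0,0,0,0,0,0,0,0,0,0,0,0,0,0]'

```text
t: 16.6
tool_pos: [491.5, -142.5, 157.1]
tool_rot: [-0.439, 0.757, -0.419, 0.242]
force: [-6.0, 1.0, -1.7]
grip_width: -0.4
grip_force: 0.8
```

Run:
```python
from plan import *
from h import *
s=env.state();p=s['tool_pos'];print(s['t'],p,s['force'])
M=[];I=[]
for k in range(6):
  env.get_image('wrist')
  for n,A in(("sash_index",I),("mark_tip",M)):
    q=env.landmark_of(n,'wrist')
    if q: A.append(q[0]['centre'])
print(np.round(I,1).tolist(),np.round(M,1).tolist(),np.median(I,0),np.median(M,0))
im=env.get_image('wrist')[:,:,::-1].copy();cv2.imwrite('pics/wrist7.png',im)
g=cv2.cvtColor(im,6)
m=proj('wrist',loc(-87.1,-98,217.3));print(m,proj('wrist',loc(-81.7,-98,217.4)))
# dark spans along rows (image left=up): rows through both bars below the post edge
for y in range(215,264,4):
    x=np.where(g[y,90:220]<110)[0]+90; print(y,(x.min(),x.max(),len(x)) if len(x) else None)
```

```text
16.6 [ 491.49229195 -142.51773801  157.08325442] [-6.03925024  0.95744971 -1.68079885]
[[486.4, -203.7, 217.3], [486.7, -204.0, 214.2], [487.2, -201.8, 213.8], [486.5, -203.4, 214.8], [487.6, -204.3, 216.0]] [[491.7, -204.7, 218.1], [494.0, -203.9, 220.4], [489.6, -202.4, 221.7], [491.1, -205.4, 217.8], [493.1, -205.8, 220.9], [490.1, -205.1, 220.8]] [ 486.7 -203.7  214.8] [ 491.4 -204.9  220.6]
[140.2 233.9] [135.6 215.7]
215 (np.int64(123), np.int64(156), 34)
219 (np.int64(123), np.int64(155), 33)
223 (np.int64(123), np.int64(154), 32)
227 (np.int64(124), np.int64(153), 30)
231 (np.int64(124), np.int64(150), 27)
235 (np.int64(125), np.int64(149), 25)
239 (np.int64(125), np.int64(149), 25)
243 (np.int64(126), np.int64(149), 24)
247 (np.int64(127), np.int64(148), 22)
251 (np.int64(128), np.int64(148), 21)
255 (np.int64(129), np.int64(147), 19)
259 (np.int64(130), np.int64(137), 8)
263 None
```

Run:
```python
from plan import *
from h import *
im=cv2.imread('pics/wrist7.png');g=cv2.cvtColor(im,6)
o=cv2.imread('pics/wrist6.png');go=cv2.cvtColor(o,6)
for y in range(221,249,2): print(y,g[y,118:158:1].tolist())
d=(H@l)-98
for a,b in(((151.5,234),(152.2,214.2)),((151,233),(152.2,214.2))):
    M=tol(onplane('wrist',*a,l,d));I=tol(onplane('wrist',*b,l,d));print(M.round(1),I.round(1),(M-I)[2].round(2))
# same edge measured in old image: dark extents
for y in range(207,240,4):
    x=np.where(go[y,90:220]<110)[0]+90; print('old',y,x.min(),x.max())
```

```text
221 [234, 234, 234, 230, 183, 105, 62, 56, 56, 55, 56, 56, 56, 55, 54, 53, 51, 51, 51, 51, 52, 52, 52, 53, 52, 53, 51, 51, 51, 52, 51, 50, 51, 50, 51, 48, 69, 155, 221, 233]
223 [234, 234, 234, 231, 185, 107, 61, 56, 54, 56, 56, 56, 57, 55, 54, 53, 52, 52, 51, 52, 52, 52, 53, 52, 52, 51, 50, 51, 51, 52, 51, 51, 51, 50, 51, 51, 100, 199, 229, 233]
225 [234, 234, 234, 232, 206, 127, 67, 56, 55, 55, 55, 56, 55, 55, 54, 52, 52, 51, 51, 53, 53, 52, 53, 52, 52, 52, 50, 52, 51, 51, 51, 51, 51, 50, 50, 70, 159, 221, 232, 233]
227 [234, 234, 234, 232, 208, 128, 66, 56, 56, 56, 55, 56, 55, 53, 52, 52, 52, 52, 52, 52, 52, 52, 52, 52, 51, 52, 50, 51, 52, 51, 51, 51, 50, 50, 55, 109, 210, 232, 233, 233]
229 [234, 234, 234, 232, 207, 128, 65, 56, 56, 55, 57, 55, 56, 53, 54, 52, 52, 52, 51, 52, 52, 53, 51, 52, 53, 52, 51, 52, 50, 52, 51, 50, 51, 50, 78, 172, 224, 232, 233, 233]
231 [234, 234, 234, 233, 224, 145, 69, 56, 57, 57, 56, 56, 55, 54, 53, 52, 52, 53, 51, 51, 53, 51, 52, 52, 51, 52, 51, 51, 51, 51, 50, 51, 63, 124, 172, 221, 232, 233, 233, 233]
233 [234, 234, 233, 234, 230, 174, 96, 60, 56,
[... 936 characters left out ...]
53, 55, 54, 54, 55, 54, 55, 55, 54, 55, 56, 56, 55, 57, 109, 210, 231, 233, 234, 233, 233, 233, 233]
245 [234, 234, 233, 233, 234, 234, 232, 204, 124, 65, 56, 57, 57, 58, 57, 54, 55, 54, 54, 54, 54, 54, 53, 54, 55, 54, 55, 54, 56, 55, 65, 133, 215, 232, 233, 233, 233, 233, 233, 233]
247 [234, 234, 234, 234, 234, 234, 234, 229, 162, 84, 59, 58, 58, 58, 56, 55, 55, 54, 55, 55, 54, 54, 53, 54, 54, 55, 55, 56, 56, 53, 77, 173, 224, 233, 233, 233, 233, 233, 233, 233]
[-87.6 -98.  214.7] [-81.9 -98.  213.3] 1.33
[-87.3 -98.  214.7] [-81.9 -98.  213.3] 1.39
old 207 110 150
old 211 111 151
old 215 112 151
old 219 112 151
old 223 113 150
old 227 114 150
old 231 115 149
old 235 116 149
old 239 125 148
```

jog_arm --series '[0,-0.0065,-0.0037,0,0,0,0,0,0,0,0,0,0,0,0,0,0,0,0,0,0]'

```text
t: 17.85
tool_pos: [491.5, -142.5, 157.9]
tool_rot: [-0.439, 0.757, -0.419, 0.242]
force: [-4.9, 1.3, -1.4]
grip_width: -0.0
grip_force: 0.7
```

jog_arm --series '[0,0.014,0.008,0,0,0,0,0,0.036,0.021,0,0,0,0,0,0.072,0.042,0,0,0,0,0,0.072,0.042,0,0,0,0,0,0,0,0,0,0,0]'

```text
t: 18.35
tool_pos: [491.9, -142.7, 130.0]
tool_rot: [-0.439, 0.756, -0.42, 0.242]
force: [-3.3, -0.2, -1.0]
grip_width: 0.0
grip_force: 1.5
```

Run:
```python
from plan import *
from h import *
s=env.state();print(s['t'],s['tool_pos'],s['force'])
for c in('side','scene','wrist'):
  I=[];M=[]
  for k in range(4):
    b=env.get_image(c)
    for n,A in(("sash_index",I),("mark_tip",M)):
      q=env.landmark_of(n,c)
      if q and q[0]['confidence']>.4: A.append(q[0]['centre'])
  cv2.imwrite(f'pics/{c}8.png',b[:,:,::-1])
  print(c,np.mean(I,0) if I else 0,np.mean(M,0) if M else 0,len(I),len(M))
```

```text
18.35 [ 491.85891395 -142.67594267  130.00928622] [-3.33419505 -0.18868589 -0.95251695]
side [ 492.175 -201.375  198.875] [ 490.83333333 -205.4         220.86666667] 4 3
scene [ 492.06666667 -203.33333333  194.03333333] 0 3 0
wrist [ 488.75  -203.     193.875] [ 490.8   -204.35   219.925] 4 4
```

The sash followed the fingers down: the index is at about 195 instead of 218. The lip roll is probably seated against a step on the finger backs, so I'll release it diagonally, outward and down.

jog_arm --series '[-0.0118,0.0204,-0.002,0,0,0,0,-0.0236,0.0407,-0.004,0,0,0,0,-0.0236,0.0407,-0.004,0,0,0,0,0,0,0,0,0,0,0]'

```text
t: 20.55
tool_pos: [481.6, -140.2, 120.3]
tool_rot: [-0.439, 0.756, -0.42, 0.242]
force: [0.5, 0.7, -0.2]
grip_width: -0.1
grip_force: 0.0
```

```bash
cat > meas.py <<'E'
from plan import *
from h import *
import sys
s=env.state();print(s['t'],s['tool_pos'].round(1),tol(s['tool_pos']).round(1),np.round(s['force'],1))
for c in sys.argv[1:]:
  for n in("lip_edge","sash_index","mark_tip"):
    A=[]
    for k in range(3):
      b=env.get_image(c);q=env.landmark_of(n,c)
      if q and q[0]['confidence']>.4: A.append(q[0]['centre'])
    print(c,n,np.round(A,1).tolist())
  cv2.imwrite(f'pics/{c}_{s["t"]:.2f}.png',b[:,:,::-1])
E
python3 meas.py side wrist
```

```text
20.55 [ 481.6 -140.2  120.3] [-106.5  -41.9  120.3] [ 0.5  0.7 -0.2]
side lip_edge [[494.2, -99.1, 167.7], [494.8, -103.3, 166.2]]
side sash_index [[491.4, -199.3, 198.0], [489.4, -201.3, 196.1]]
side mark_tip [[491.5, -206.2, 218.0], [491.0, -205.2, 219.1], [591.1, -125.8, 0.4]]
wrist lip_edge [[492.3, -99.0, 166.7], [493.2, -96.0, 167.5], [490.9, -97.9, 166.0]]
wrist sash_index [[485.9, -205.3, 196.0], [486.9, -199.5, 193.8], [488.0, -203.1, 194.7]]
wrist mark_tip []
```

The sash is free now and the force is zero. The insertion was too deep, so the step behind the pads caught the roll. I'll re-enter shallower so that only the thin pad ends sit under the roll.

jog_arm --series '[0.0265,-0.0133,0.023,0,0,0,0,0,-0.0723,-0.0415,0,0,0,0,0,-0.0723,-0.0415,0,0,0,0,0,0,0,0,0,0,0]'

```text
t: 22.75
tool_pos: [486.8, -141.5, 141.4]
tool_rot: [-0.439, 0.757, -0.419, 0.243]
force: [-0.7, 0.7, 0.2]
grip_width: -0.2
grip_force: 0.0
```

jog_arm --series '[0,-0.036,-0.0208,0,0,0,0,0,-0.036,-0.0208,0,0,0,0,0,0,0,0,0,0,0]'

```text
t: 23.05
tool_pos: [486.5, -141.5, 151.1]
tool_rot: [-0.439, 0.757, -0.419, 0.243]
force: [-0.2, -0.0, -1.2]
grip_width: -0.1
grip_force: 0.5
```

```bash
python3 meas.py side wrist
```

```text
23.05 [ 486.5 -141.5  151.1] [-101.5  -42.   151.1] [-0.2 -0.  -1.2]
side lip_edge [[491.8, -100.9, 174.6], [493.7, -99.9, 177.9], [492.9, -98.8, 179.4]]
side sash_index [[491.5, -203.6, 213.3], [491.8, -201.1, 210.6], [489.7, -201.1, 211.1]]
side mark_tip [[490.2, -204.7, 219.7]]
wrist lip_edge [[492.6, -98.9, 176.8], [492.2, -100.7, 179.9], [489.8, -100.9, 181.9]]
wrist sash_index [[491.4, -205.5, 222.2], [488.5, -202.0, 201.4], [487.7, -202.2, 205.5]]
wrist mark_tip [[491.6, -205.1, 221.0], [491.6, -207.3, 219.0], [493.8, -204.1, 219.0]]
```

```bash
cat > edges.py <<'E'
from plan import *
from h import *
import sys
b=env.get_image('wrist');g=cv2.cvtColor(b,cv2.COLOR_RGB2GRAY).astype(int)
cv2.imwrite('pics/w_last.png',b[:,:,::-1])
print(env.state()['tool_pos'].round(2),'pred mark',proj('wrist',loc(-87.1,-98,217.5)),'index if level',proj('wrist',loc(-81.7,-98,217.5)))
for y in range(int(sys.argv[1]),int(sys.argv[2]),3):
    m=np.r_[0,(g[y,20:260]<110).astype(int),0];e=np.flatnonzero(np.diff(m))+20
    print(y,[(int(a),int(c)) for a,c in zip(e[::2],e[1::2]) if c-a>3])
E
python3 edges.py 195 275
```

```text
[ 486.42 -141.45  150.75] pred mark [108.7 220.2] index if level [105.2 202.1]
195 [(91, 122), (135, 165)]
198 [(92, 122), (135, 164)]
201 [(92, 122), (134, 164)]
204 [(93, 122), (134, 163)]
207 [(93, 122), (134, 163)]
210 [(94, 122), (134, 162)]
213 [(94, 122), (134, 162)]
216 [(95, 121), (134, 161)]
219 [(97, 108), (135, 161)]
222 [(135, 160)]
225 [(136, 160)]
228 [(137, 159)]
231 [(137, 159)]
234 [(138, 158)]
237 [(139, 158)]
240 [(139, 157)]
243 [(141, 145)]
246 []
249 []
252 []
255 []
258 []
261 []
264 []
267 []
270 []
273 []
```

Run:
```python
from plan import *
from h import *
d=(H@l)-98
Z=lambda u,v:tol(onplane('wrist',u,v,l,d)).round(2)
print('mark up,lo',Z(95.3,217.5),Z(121.3,217.5),'idx up,lo',Z(134.3,201.5),Z(163.8,201.5))
```

```text
mark up,lo [-85.82 -98.   220.33] [-86.81 -98.   214.54] idx up,lo [-82.53 -98.   210.66] [-83.62 -98.   203.29]
```

jog_arm --series '[0,-0.0361,-0.0208,0,0,0,0,0,-0.0361,-0.0208,0,0,0,0,0,0,0,0,0,0,0]'

```text
t: 25.2
tool_pos: [486.4, -141.5, 161.4]
tool_rot: [-0.439, 0.757, -0.419, 0.243]
force: [-0.5, -0.3, -0.4]
grip_width: 0.4
grip_force: 0.6
```

```bash
python3 edges.py 190 265
```

```text
[ 486.44 -141.42  161.27] pred mark [152.6 214.2] index if level [148.4 197.1]
190 [(137, 173)]
193 [(137, 172)]
196 [(137, 171)]
199 [(136, 170)]
202 [(136, 169)]
205 [(136, 168)]
208 [(136, 167)]
211 [(136, 164)]
214 [(136, 163)]
217 [(136, 163)]
220 [(137, 162)]
223 [(138, 162)]
226 [(138, 162)]
229 [(139, 161)]
232 [(140, 160)]
235 [(140, 160)]
238 [(141, 159)]
241 [(142, 156)]
244 []
247 []
250 []
253 []
256 []
259 []
262 []
```

Run:
```python
from plan import *
from h import *
d=(H@l)-98
Z=lambda u,v:tol(onplane('wrist',u,v,l,d)).round(2)
print('mark lo',Z(165.7,212.5),'idx up,lo',Z(135.8,201.5),Z(165.3,201.5))
```

```text
mark lo [-87.13 -98.   214.12] idx up,lo [-82.62 -98.   220.87] [-83.71 -98.   213.48]
```

jog_arm --series '[0,-0.0036,-0.0021,0,0,0,0,0,0,0,0,0,0,0]'

```text
t: 25.45
tool_pos: [486.4, -141.4, 161.4]
tool_rot: [-0.439, 0.757, -0.42, 0.242]
force: [-0.3, -0.3, -1.0]
grip_width: -0.0
grip_force: 0.6
```

jog_arm --series '[-0.0118,0.0204,-0.002,0,0,0,0,-0.0236,0.0407,-0.004,0,0,0,0,-0.0236,0.0407,-0.004,0,0,0,0,0,0,0,0,0,0,0]'

```text
t: 25.85
tool_pos: [476.1, -138.9, 150.7]
tool_rot: [-0.439, 0.756, -0.42, 0.242]
force: [0.5, -0.9, 0.0]
grip_width: 0.2
grip_force: 0.0
```

```bash
python3 edges.py 195 275; python3 meas.py side
```

```text
[ 476.33 -139.09  150.97] pred mark [102.7 186.6] index if level [ 99.6 169.9]
195 [(96, 118)]
198 [(96, 118)]
201 [(97, 119)]
204 [(98, 119)]
207 [(98, 119)]
210 [(99, 119)]
213 [(99, 119)]
216 [(100, 119)]
219 [(101, 114)]
222 []
225 []
228 []
231 []
234 []
237 []
240 []
243 []
246 []
249 []
252 []
255 []
258 []
261 []
264 []
267 []
270 []
273 []
25.9 [ 476.3 -139.1  151. ] [-111.9  -42.1  151. ] [ 0.4  0.5 -0.2]
side lip_edge [[559.7, -304.7, 0.7]]
side sash_index [[494.2, -200.2, 223.2], [489.2, -199.5, 222.5], [490.3, -201.2, 219.7]]
side mark_tip [[399.2, 369.5, 0.8], [430.5, -376.2, 0.8]]
```

```bash
python3 edges.py 160 200
python3 - <<'E'
from plan import *
from h import *
d=(H@l)-98
g=cv2.cvtColor(cv2.imread('pics/w_last.png'),6).astype(int)
for y in (165,168,171,174,177,180,183,186,189,192): print(y,g[y,84:124].tolist())
for z in(214.4,220.4): print(z,'mark',proj('wrist',loc(-87,-98,z)),'idx right',proj('wrist',loc(-82,-98,z)),'idx left',proj('wrist',loc(-82,-68,z)))
E
```

```text
[ 476.61 -139.24  151.25] pred mark [104.6 187.2] index if level [101.3 170.6]
160 [(87, 118)]
163 [(88, 119)]
166 [(88, 120)]
169 [(89, 120)]
172 [(90, 120)]
175 [(90, 120)]
178 [(91, 120)]
181 [(91, 121)]
184 [(93, 121)]
187 [(97, 121)]
190 [(97, 121)]
193 [(98, 121)]
196 [(98, 121)]
199 [(99, 121)]
165 [231, 231, 228, 179, 103, 60, 54, 53, 52, 51, 50, 50, 50, 51, 52, 52, 51, 52, 52, 52, 50, 51, 50, 50, 50, 50, 51, 49, 49, 49, 48, 47, 47, 52, 58, 106, 207, 230, 232, 232]
168 [231, 231, 231, 226, 150, 72, 55, 53, 52, 51, 50, 50, 50, 51, 51, 52, 51, 51, 52, 50, 51, 50, 51, 51, 51, 50, 50, 50, 49, 50, 48, 47, 47, 55, 56, 76, 167, 222, 231, 232]
171 [232, 231, 231, 228, 181, 105, 60, 54, 52, 52, 51, 51, 50, 50, 53, 51, 52, 51, 52, 50, 51, 50, 50, 50, 50, 50, 50, 49, 49, 48, 47, 47, 46, 51, 51, 63, 135, 214, 231, 232]
174 [231, 231, 231, 231, 226, 150, 72, 54, 53, 52, 51, 50, 50, 51, 52, 51, 52, 51, 51, 50, 51, 50, 50, 51, 51, 50, 51, 50, 50, 49, 47, 47, 47, 51, 52, 63, 136, 214, 231, 232]
177 [231, 231, 231, 231, 227, 181, 105, 60, 54, 52, 51, 50, 51, 52, 51, 51, 52, 51, 52, 51, 50, 50
[... 419 characters left out ...]
, 230, 232]
186 [232, 232, 232, 232, 231, 231, 232, 231, 225, 216, 212, 204, 135, 69, 57, 56, 55, 54, 53, 52, 53, 53, 52, 54, 53, 53, 52, 53, 54, 54, 54, 54, 54, 54, 53, 55, 106, 207, 230, 232]
189 [231, 231, 231, 231, 232, 232, 231, 232, 231, 232, 231, 228, 175, 99, 61, 57, 58, 55, 54, 53, 54, 53, 53, 54, 54, 54, 54, 53, 52, 52, 54, 53, 54, 54, 53, 50, 87, 204, 230, 232]
192 [232, 232, 231, 232, 232, 232, 232, 232, 232, 232, 232, 230, 205, 128, 66, 57, 57, 56, 55, 54, 53, 54, 52, 53, 54, 54, 53, 54, 53, 53, 54, 54, 54, 55, 53, 51, 87, 204, 230, 232]
214.4 mark [117.4 185.7] idx right [114.2 170.5] idx left [117.  222.9]
220.4 mark [ 92.1 188.1] idx right [ 89.3 172.4] idx left [ 97.3 225.6]
```

The sash stayed put after release. The index and mark edges agree to within about 1 mm. I'll back away clear and hand in.

jog_arm --series '[0.02,0.092,-0.161,0,0,0,0,0.02,0.092,-0.161,0,0,0,0,0.02,0.092,-0.161,0,0,0,0,0,0,0,0,0,0,0,0,0,0,0,0,0,0]'

```text
t: 27.35
tool_pos: [423.9, -181.1, 151.4]
tool_rot: [-0.439, 0.756, -0.42, 0.243]
force: [0.0, 0.5, 0.2]
grip_width: -0.3
grip_force: 0.0
```

```bash
python3 meas.py wrist side; python3 edges.py 100 200 | awk 'NR%2==1'
```

```text
27.35 [ 423.9 -181.1  151.4] [-153.   -95.3  151.4] [0.  0.5 0.2]
wrist lip_edge [[488.7, -98.0, 187.9], [489.7, -100.0, 189.4], [490.5, -98.1, 189.7]]
wrist sash_index [[488.0, -202.0, 215.0], [483.0, -200.5, 216.9], [486.8, -199.7, 215.3]]
wrist mark_tip [[491.4, -203.1, 218.8], [489.5, -205.2, 219.9], [489.8, -204.3, 217.9]]
side lip_edge [[493.4, -98.3, 189.2], [660.4, -370.8, 0.5], [494.4, -102.7, 190.4]]
side sash_index [[491.1, -202.9, 222.4], [491.2, -198.5, 220.6], [492.2, -201.6, 217.9]]
side mark_tip [[493.9, -204.1, 222.5], [491.0, -207.2, 219.9], [488.3, -205.3, 220.5]]
[ 423.84 -180.74  151.32] pred mark [ 95.9 175.6] index if level [ 94.  165.4]
103 [(54, 114)]
109 [(55, 115)]
115 [(56, 116)]
121 [(57, 117)]
127 [(58, 119)]
133 [(59, 119)]
139 [(82, 101)]
145 [(83, 102)]
151 [(83, 102)]
157 [(84, 105)]
163 [(86, 105)]
169 [(87, 106)]
175 [(92, 106)]
181 [(93, 107)]
187 [(94, 107)]
193 [(95, 108)]
199 [(97, 103)]
```

```bash
python3 -c "
from bench import env
print(env.sign_off())"
```

```text
the job is handed in; nothing more can be done
None
```

I pressed the fan button fully down, then pushed the sash up from beneath its lip until the index bar was level with the mark to within about 1 mm (by my measurement, slightly low). On the first release the fingers dragged the sash down about 23 mm, so I pushed it up again; it then stayed, the arm was clear, and I handed the job in at about 27 s with no verdict returned.

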